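Put a raw beaker away in the damp cupboard

ROBOT

A 6-joint arm with a two-finger parallel gripper is mounted at the origin on the work surface. World frame = base frame: x ahead of the robot, y to its left, z up, the work surface at z = 0. Lengths are in m, angles in rad, forces in N, time in s.
With the tool pointing down it reaches from about 0.325 to 0.85 m from the base axis. Payload 4.4 kg.
Tool frame: the origin (TCP) lies on the centre line of the jaws, within the pads' length; the fingertips stand 25 mm ahead of it and the grasp point (between the pads) lies 6 mm ahead of it; y points along the fingers, x is the direction in which the jaws open and shut, and the axes are right-handed (so a half turn about y gives the same grasp; the last joint's range is limited). The gripper opens to 94 mm and grips with 3 to 60 N. Pads are 16 mm wide; open, the fingers measure 119 mm over their backs; the gripper's body (75 mm by 177 mm) begins 78 mm behind the grasp point.
Start: joints at [-1.359, 0.207, 1.542, -0, 1.393, -0.15], TCP at [0.204, -0.538, 0.23] pointing down, gripper open.
Joint ranges: [-2.73, 2.73], [-0.86, 2.22], [0.23, 2.46], [-1.11, 4.25], [0.08, 2.63], [-2.82, 2.82]. Speed limits (rad/s): [2.79, 2.79, 3.14, 3.14, 3.14, 3.14].

INTERFACE

Orientations are given as a unit quaternion [x, y, z, w].
In Python, from station import state, camera, camera_info, finish_job gives the robot as it stands.
- The arm moves only by the shell command python3 -m crank 'ROWS'. ROWS is JSON, a list of rows, each a list of 7 numbers: the opening, from 0 (shut) to 1 (fully open), then the shift along the tool's x, y, z in m, then the turn, a rotation vector about the tool's x, y, z in degrees. In form: [[hand, tx, ty, tz, rx, ry, rz], ...]. A call has 1 to 12 rows; each row is the pose to reach, as a shift and turn from the pose commanded when the call began, along the tool's axes at that moment; what a row does not reach only later rows make up. A row lasts 1/8 s, in which the tool goes at most 62.5 mm and 10.7 degrees, less where a joint would pass 70% of its speed; a pose out of reach is approached as far as the arm can. A call with a gripper value outside its range is refused whole. The fingers move at their own pace and stop on an object; the grip force is fixed at half the most. Time passes only in rows, so rows that repeat a pose let the fingers close. It gives the time, the measured TCP pose, the force and the opening at its end, in the units of the state.
- state(): the state, without advancing time (a new reading comes with each control period).
- camera(name): name is "side" or "top"; returns the picture (400x640x3 uint8, red, green, blue); there is no depth.
- camera_info(name): a dict with "camera_matrix" (3x3 intrinsics, pixels), "dist_coeffs" ([k1, k2, p1, p2, k3] as OpenCV has them; the pictures are not rectified), "pose" (4x4, takes a point from camera to world coordinates). Camera axes: x right, y down, z forward; pixel columns grow to the right and rows downward; lengths in m; the calibration is good to about 2 mm. A picture is of the moment at which its call begins. camera_info takes no time and is no camera call.
- finish_job(): hands the job in, once; it reports no verdict.
The state is a dict: "t": time; "joint_positions": joint angles; "qd": joint speeds; "tau": joint torques, N m; "ee_pos": TCP position; "orientation": TCP orientation; "force": force on the tool from outside, world axes, zero at the start; "moment": the same for the moment, N m; "gripper_width": finger opening in m.
Only numpy, scipy, OpenCV 4.12 (cv2) and the standard library are available. Lean on these libraries where they do the work, as an engineer would, in place of code of your own. Each camera call takes 0.05 s, during which the arm holds its last target. There are 200 camera calls.

TASK

Swing the damp cupboard's door wide open by its handle, gently stand the unglazed red-brown clay beaker upright and wholly on the green round bat inside, let go of it, and then close the door fully. Leave the blue beaker, the mug of brushes and the red bowl standing where they are.

Things in the scene. Friction and masses are not known exactly. Their poses are not given: they have to be found in the camera images.
- cupboard: Fixed plywood damp cupboard, 200 deep x 210 wide x 280 high, clear back and clear roof flush with the front. Origin on the table under the middle of the walls' front edges; x points straight into it, y left as seen facing the door, z up. Clear opening behind the door: y -93 to +93, 15 to 272 above the table, so the tool must lean in from the front under the roof.
- bat_top (a point): Centre of the top face of the green plastic bat, a disc of 110 diameter and 10 thick lying fixed on the cupboard's floor; 62 inside the front edges, middle of the width, 25 above the table.
- door (a joint): Door angle, rad: 0 closed, grows as it swings out towards the robot and to the left, stop at 2.0 (1.57: square to the front). May start ajar. No latch or spring; turns easily (under 1 N at the handle), stays where left. Light wood panel 210 wide, 15 thick, 5 to 280 above the table, hinged on its left (+y) edge.
- door_hinge (a point): Point on the vertical hinge axis, half-way up the door: at the cupboard's left front corner, on the outer face of the door (15 in front of the walls, 105 left of the middle).
- door_grip (a point): Grip point on the axis of the handle, a vertical round steel bar, 11 diameter, 35 off the door's outer face, 165 from the hinge edge. It is 245 above the table; the bar runs from 160 to 270, its top open, so it can be pinched from above, across the door's width. Axes turn with the door: x towards its inner side, y from handle to hinge, z up.
- raw_beaker_mid (a point): Centre, half-way up, of the unglazed red-brown (terracotta) clay beaker: a straight open tube with a base, 60 outer diameter, 85 high, wall 5, about 0.18 kg, z up. It stands on the ware board, beside the blue beaker; which of them is on which side varies.
- blue_beaker_mid (a point): Centre, half-way up, of the blue glazed beaker, the same shape, with a white band near its foot. To be left alone.
- board: Fixed wooden ware board on the table, 140 x 250 x 12, the two beakers stand on it about 150 apart along its y; origin at the centre of its underside, x along the short side.
- brush_mug_mid (a point): Centre, half-way up, of the white mug with a yellow band, 72 diameter, 95 high, brushes standing in it up to 210 above the table. To be left alone.
- red_bowl_mid (a point): Centre, half-way up, of the red bowl, 110 diameter, 60 high. To be left alone.
There are look-alikes about, which are no part of the job. Of the things that look like the part that bears raw_beaker_mid, the largest one is meant.

How it is judged:
By the outcome, as a careful person would: the job done as asked, in the order asked, and still so for the second after the job is handed in, with the robot touching nothing.
It also fails if it takes over 69 s, if anything falls off the work surface, if the arm or the gripper's body presses on something with over 40 N, if the wrist force passes 120 N, or if a joint passes its speed limit or range.

## Working session

There is one attempt and no reset: what is moved stays moved. The work goes in short steps, Python scripts to look and compute and a shell command to move; the robot and the scene stay as the last step left them, time stands still between calls to the robot, and variables do not carry over. Pictures are saved under pics/ and viewed, about 8 in all and at most 12, crops included, and the job is handed in when it is done.

```bash
ls; mkdir -p pics
python3 - <<'E'
from station import *
import cv2,numpy as np
np.set_printoptions(precision=4,suppress=True)
for n in("side","top"):
    cv2.imwrite(f"pics/{n}0.png",cv2.cvtColor(camera(n),cv2.COLOR_RGB2BGR))
    i=camera_info(n);print(n,i)
s=state();print(s)
E
```

```text
pics
side {'camera_matrix': array([[470.9295,   0.    , 314.6678],
       [  0.    , 470.9295, 201.623 ],
       [  0.    ,   0.    ,   1.    ]]), 'dist_coeffs': array([-0.1192,  0.    ,  0.    ,  0.    ,  0.    ]), 'pose': array([[-0.9141, -0.2296,  0.3341,  0.2008],
       [-0.4054,  0.5188, -0.7527,  0.8889],
       [-0.0005, -0.8235, -0.5673,  0.8007],
       [ 0.    ,  0.    ,  0.    ,  1.    ]])}
top {'camera_matrix': array([[472.2148,   0.    , 321.1913],
       [  0.    , 472.2148, 199.1591],
       [  0.    ,   0.    ,   1.    ]]), 'dist_coeffs': array([-0.0811,  0.    ,  0.    ,  0.    ,  0.    ]), 'pose': array([[-0.0306, -0.9809,  0.1923,  0.3295],
       [-0.9994,  0.0266, -0.0235,  0.0278],
       [ 0.018 , -0.1929, -0.9811,  1.3201],
       [ 0.    ,  0.    ,  0.    ,  1.    ]])}
{'t': 0.1, 'joint_positions': array([-1.3595,  0.2073,  1.5428, -0.    ,  1.3935, -0.1505]), 'qd': array([-0.0004, -0.0029, -0.0034,  0.0029, -0.001 , -0.    ]), 'tau': array([  0.0001, -37.1864, -28.2294,   0.07  ,   0.0312,  -0.0001]), 'ee_pos': array([ 0.2034, -0.5371,  0.2294]), 'orientation': array([-0.5813,  0.4024, -0.4013,  0.5823]), 'force': array([-0.5363,  0.5652,  0.2753]), 'moment': array([-0.0506,  0.0017, -0.0234]), 'gripper_width': 0.09385649450547862}
```

View pics/side0.png

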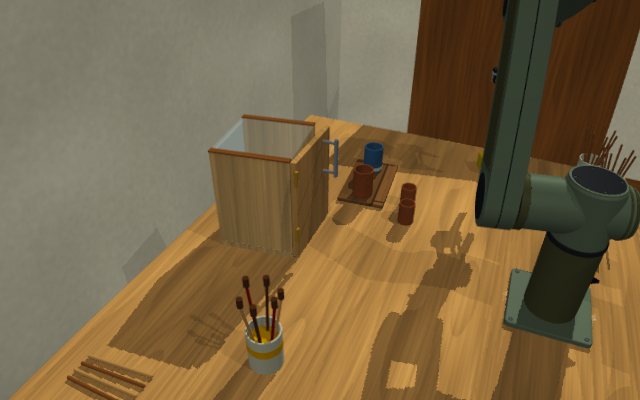

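View pics/top0.png

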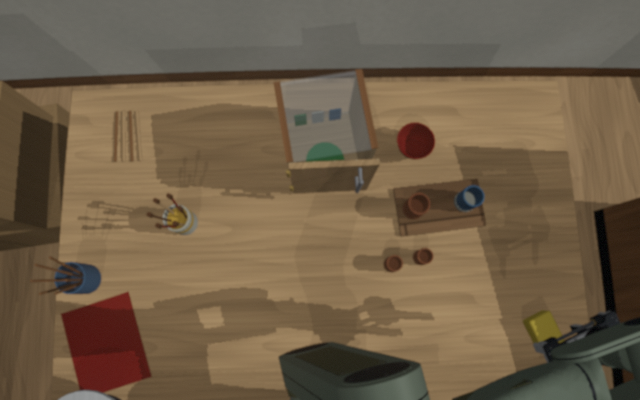

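The side picture shows the cupboard at about (265,185), its handle at (336,158), the red-brown beaker at (363,180) with the blue one at (373,155), and two small look-alikes at (407,200). The top picture shows the cupboard's roof edges running (277,82)–(288,162) and (363,70)–(377,152). The handle is at (360,180), the raw beaker at (418,203), the bowl at (416,140) and the brush mug at (177,218). I'll crop closer for the measurements.

```bash
python3 - <<'E'
import cv2,numpy as np
a=cv2.imread("pics/top0.png")[60:245,265:495]; b=cv2.imread("pics/side0.png")[105:260,200:430]
a=cv2.resize(a,None,fx=3.4,fy=3.2,interpolation=2)
cv2.imwrite("pics/ca.png",cv2.convertScaleAbs(a,alpha=1.5))
cv2.imwrite("pics/cb.png",cv2.resize(b,None,fx=3.4,fy=3.4,interpolation=2))
E
cat > h.py <<'E'
import numpy as np,cv2
from station import *
from scipy.spatial.transform import Rotation as R
np.set_printoptions(precision=4,suppress=True)
def ray(n,uv):
    i=camera_info(n);p=cv2.undistortPoints(np.array([[uv]],float),i["camera_matrix"],i["dist_coeffs"])[0,0]
    d=i["pose"][:3,:3]@[p[0],p[1],1];return i["pose"][:3,3],d/np.linalg.norm(d)
def onz(n,uv,z):
    o,d=ray(n,uv);return o+d*(z-o[2])/d[2]
def two(a,b):
    (o,d),(p,e)=ray("top",a),ray("side",b)
    s=np.linalg.lstsq(np.c_[d,-e],p-o,rcond=None)[0]
    x,y=o+d*s[0],p+e*s[1];return (x+y)/2,np.linalg.norm(x-y)
def proj(n,P):
    i=camera_info(n);M=np.linalg.inv(i["pose"])
    return cv2.projectPoints(np.atleast_2d(P).astype(float),cv2.Rodrigues(M[:3,:3])[0],M[:3,3],i["camera_matrix"],i["dist_coeffs"])[0][:,0]
def save(n,f,box=None,k=1):
    im=cv2.cvtColor(camera(n),cv2.COLOR_RGB2BGR)
    if box: im=im[box[1]:box[3],box[0]:box[2]]
    cv2.imwrite("pics/"+f,cv2.resize(im,None,fx=k,fy=k,interpolation=2))
def tool():
    s=state();return np.array(s["ee_pos"]),R.from_quat(s["orientation"])
def goto(P,Rt=None):
    "shift (tool axes, mm) and turn (deg) from the current pose to P,Rt"
    p,r=tool();t=r.inv().apply(np.array(P)-p)*1000
    return t,(np.zeros(3) if Rt is None else (r.inv()*Rt).as_rotvec(degrees=True))
E
```

```text
(no output)
```

View pics/ca.png

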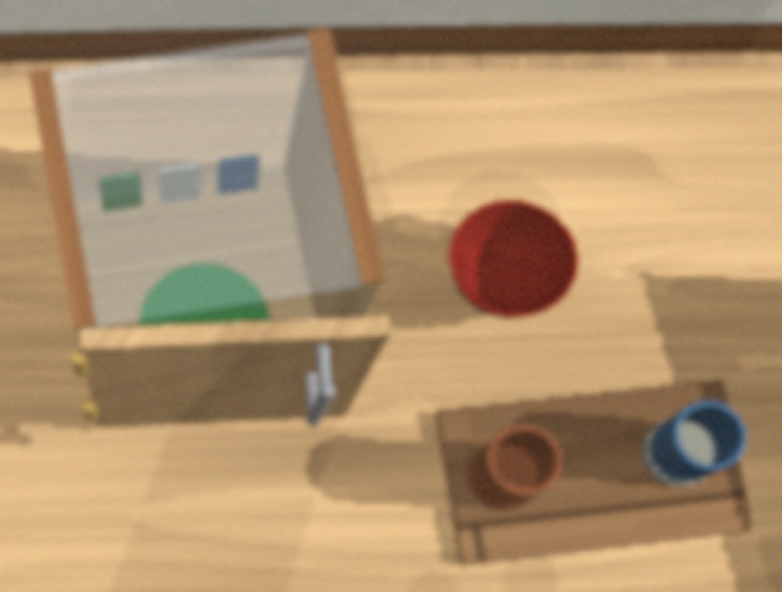

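View pics/cb.png

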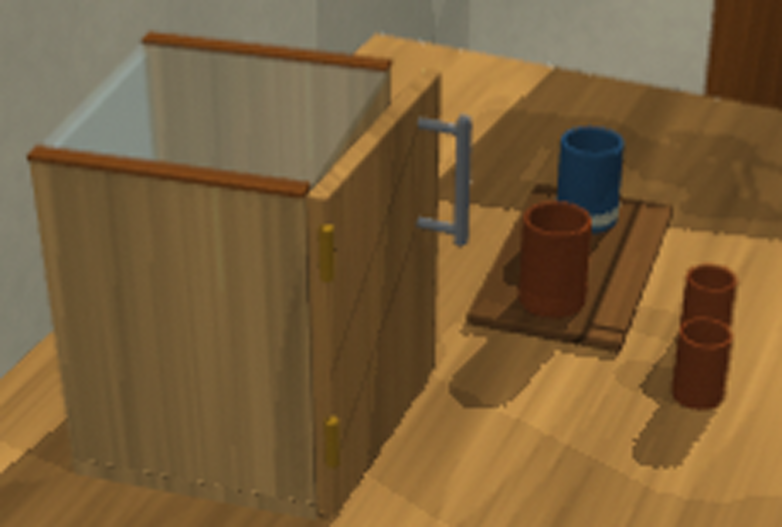

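Crop `ca` gives these positions in crop pixels:
- Roof corners: (77,328), (382,283), (32,72) and (330,30).
- Door top outer edge: (83,347) to (388,335), so it is slightly ajar.
- Handle top: (325,347).
- Raw rim (522,461), blue rim (708,437), bowl rim (513,258).

In crop `cb` the handle top is at (464,120), the raw rim at (557,217) and the blue rim at (592,141).

Run:
```python
from h import *
A=lambda u,v:(265+u/3.4-.35,60+v/3.2-.35); B=lambda u,v:(200+u/3.4-.35,105+v/3.4-.35)
for k,a,z in [("FL",(77,328),.28),("FR",(382,283),.28),("BL",(32,72),.28),("BR",(330,30),.28),("doorL",(83,347),.28),("doorR",(388,335),.28),("hand",(325,347),.27),("raw",(522,461),.097),("blue",(708,437),.097),("bowl",(513,258),.06),("b1",(437,412),.012),("b2",(722,380),.012),("b3",(748,528),.012),("b4",(462,563),.012)]:
    print(k,onz("top",A(*a),z))
for k,a,z in [("FL",(308,187),.28),("FR",(390,65),.28),("BL",(30,155),.28),("doorL",(314,205),.28),("doorR",(438,82),.28),("hand",(464,120),.27),("raw",(557,217),.097),("blue",(592,141),.097)]:
    print("side",k,onz("side",B(*a),z))
print(onz("top",(177,215),.095))
print(two(A(325,347),B(464,120)),two(A(522,461),B(557,217)))
p,r=tool();print(r.as_matrix())
```

```text
FL [0.6214 0.0774 0.28  ]
FR [ 0.6497 -0.1294  0.28  ]
BL [0.8189 0.1059 0.28  ]
BR [ 0.8482 -0.1039  0.28  ]
doorL [0.6073 0.0737 0.28  ]
doorR [ 0.6109 -0.1313  0.28  ]
hand [ 0.6057 -0.0895  0.27  ]
raw [ 0.5499 -0.2586  0.097 ]
blue [ 0.5662 -0.4086  0.097 ]
bowl [ 0.7379 -0.2728  0.06  ]
b1 [ 0.6115 -0.2097  0.012 ]
b2 [ 0.6348 -0.4561  0.012 ]
b3 [ 0.4995 -0.4655  0.012 ]
b4 [ 0.476  -0.2223  0.012 ]
side FL [0.6248 0.0685 0.28  ]
side FR [ 0.6515 -0.1248  0.28  ]
side BL [0.8203 0.1049 0.28  ]
side doorL [0.6107 0.0882 0.28  ]
side doorR [ 0.607  -0.1123  0.28  ]
side hand [ 0.5735 -0.0811  0.27  ]
side raw [ 0.5537 -0.2599  0.097 ]
side blue [ 0.5694 -0.4065  0.097 ]
[0.5374 0.3792 0.095 ]
(array([ 0.5929, -0.0932,  0.2646]), np.float64(0.02837018298227012)) (array([ 0.5514, -0.258 ,  0.0982]), np.float64(0.003364010424084881))
[[ 0.354  -0.0005  0.9352]
 [-0.9352  0.002   0.354 ]
 [-0.002  -1.      0.0003]]
```

Run:
```python
from h import *
for P in ([.5725,-.09,.27],[.5725,-.09,.16]):
    print((proj("top",P)-[265,60])*[3.4,3.2],(proj("side",P)-[200,105])*3.4)
# tool down: y=-z, x heading +90deg, z=x cross y
def Rd(h): 
    x=np.array([np.cos(h),np.sin(h),0]);y=np.array([0,0,-1.]);return R.from_matrix(np.c_[x,y,np.cross(x,y)])
t,w=goto([.5725,-.09,.36],Rd(np.pi/2));print(t,w)
p,r=tool();print(r.inv().apply(np.array([.5725,-.09,.36])-p), r.as_matrix())
```

```text
[[326.8667 390.8309]] [[468.6772 113.942 ]]
[[311.8773 422.7551]] [[464.8712 242.8919]]
[-287.7424 -129.8728  503.5423] [  -0.1656 -159.2666   -0.0082]
[-0.2877 -0.1299  0.5035] [[ 0.354  -0.0005  0.9352]
 [-0.9352  0.002   0.354 ]
 [-0.002  -1.      0.0003]]
```

```bash
python3 -m crank '[[1,0,-0.06,0,0,0,0],[1,0,-0.12,0,0,0,0],[1,-0.03,-0.13,0.05,0,-10,0],[1,-0.06,-0.13,0.1,0,-20,0],[1,-0.09,-0.13,0.15,0,-30,0],[1,-0.12,-0.13,0.2,0,-40,0],[1,-0.145,-0.13,0.25,0,-50,0],[1,-0.17,-0.13,0.3,0,-60,0],[1,-0.2,-0.13,0.35,0,-70,0],[1,-0.23,-0.13,0.4,0,-80,0],[1,-0.26,-0.13,0.45,0,-90,0],[1,-0.288,-0.13,0.503,0,-100,0]]'
python3 - <<'E'
from h import *
def Rd(h): 
    x=np.array([np.cos(h),np.sin(h),0]);y=np.array([0,0,-1.]);return R.from_matrix(np.c_[x,y,np.cross(x,y)])
print(goto([.5725,-.09,.36],Rd(np.pi/2)),state()["joint_positions"])
E
```

```text
t: 1.6
ee_pos: [0.5727, -0.0886, 0.36]
orientation: [-0.681, -0.189, 0.19, 0.681]
force: [0.0, -0.9, 0.2]
gripper_width: 0.0938
(array([-0.8816,  0.0447, -1.0591]), array([ -0.0303, -58.9356,  -0.0231])) [-0.3027  0.1499  1.3445 -0.0003  1.6477 -0.8449]
```

```bash
python3 -m crank '[[1,0,0,0,0,-10,0],[1,0,0,0,0,-20,0],[1,0,0,0,0,-30,0],[1,0,0,0,0,-40,0],[1,0,0,0,0,-50,0],[1,0,0,0,0,-59,0],[1,0,0,0,0,-59,0]]'
python3 - <<'E'
from h import *
save("side","s1.png",(200,60,460,255),3)
print(state()["joint_positions"])
E
```

```text
t: 2.48
ee_pos: [0.5718, -0.0903, 0.3598]
orientation: [-0.501, -0.498, 0.499, 0.502]
force: [1.0, -0.2, -0.4]
gripper_width: 0.0937
[-0.3061  0.1488  1.346   0.      1.6478 -1.8695]
```

View pics/s1.png

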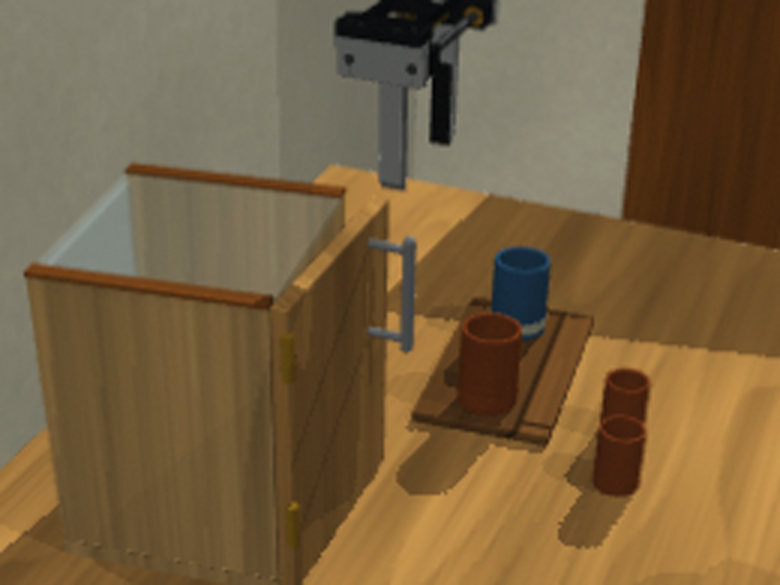

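The picture shows the open fingers (tips near (393,185) and (440,140)) straddling the point right above the handle's top at (409,241). I'll go down and close.

```bash
python3 -m crank '[[1,0,0.04,0,0,0,0],[1,0,0.08,0,0,0,0],[1,0,0.108,0,0,0,0],[1,0,0.108,0,0,0,0],[0,0,0.108,0,0,0,0],[0,0,0.108,0,0,0,0],[0,0,0.108,0,0,0,0],[0,0,0.108,0,0,0,0],[0,0,0.108,0,0,0,0],[0,0,0.108,0,0,0,0]]'
python3 - <<'E'
from h import *
print(state()["joint_positions"],state()["force"])
# arc: handle relative to hinge, th from cupboard closed; steps in current tool axes
H=np.array([.6075,.075]);p,r=tool();v=p[:2]-H
print(v,np.linalg.norm(v), "th",np.degrees(np.arctan2(*(v[::-1]))))
for a in range(9,112,9):
    c,s=np.cos(np.radians(-a)),np.sin(np.radians(-a));q=H+np.array([[c,-s],[s,c]])@v
    print(a,r.inv().apply(np.r_[q,p[2]]-p))
E
```

```text
t: 3.78
ee_pos: [0.572, -0.0904, 0.2524]
orientation: [-0.501, -0.499, 0.499, 0.501]
force: [-0.0, -0.3, 0.6]
gripper_width: 0.0372
[-0.3061  0.1989  1.5047  0.      1.438  -1.8721] [-0.0294 -0.3252  0.6317]
[-0.0355 -0.1654] 0.1691538167984372 th -102.11891139290661
9 [0.0075 0.     0.0255]
18 [0.0188 0.     0.0495]
27 [0.0338 0.     0.0714]
36 [0.052  0.     0.0907]
45 [0.073  0.     0.1069]
54 [0.0963 0.     0.1196]
63 [0.1213 0.     0.1286]
72 [0.1474 0.     0.1335]
81 [0.1739 0.     0.1342]
90 [0.2003 0.     0.1308]
99 [0.2257 0.     0.1234]
108 [0.2497 0.     0.112 ]
```

```bash
python3 -m crank '[[0,0,0,0,0,0,0],[0,0,0,0,0,0,0],[0,0,0,0,0,0,0],[0,0,0,0,0,0,0],[0,0,0,0,0,0,0]]'
```

```text
t: 4.4
ee_pos: [0.5722, -0.0886, 0.2523]
orientation: [-0.5, -0.5, 0.498, 0.502]
force: [0.8, 4.7, 0.3]
gripper_width: 0.0104
```

```bash
python3 -m crank '[[0,0.003,0,0.0128,0,4.5,0],[0,0.0075,0,0.0255,0,9,0],[0,0.0128,0,0.0378,0,13.5,0],[0,0.0188,0,0.0495,0,18,0],[0,0.026,0,0.061,0,22.5,0],[0,0.0338,0,0.0714,0,27,0],[0,0.0425,0,0.0815,0,31.5,0],[0,0.052,0,0.0907,0,36,0],[0,0.0622,0,0.0993,0,40.5,0],[0,0.073,0,0.1069,0,45,0],[0,0.0845,0,0.1136,0,49.5,0],[0,0.0963,0,0.1196,0,54,0]]'
python3 - <<'E'
from h import *
H=np.array([.6075,.075]);p,r=tool();v=p[:2]-H
print(v,np.linalg.norm(v),state()["force"])
x=r.apply([1,0,0]);print(x)
# continue on radius through commanded frame
for a in range(9,50,9):
    c,s=np.cos(np.radians(-a)),np.sin(np.radians(-a));q=H+np.array([[c,-s],[s,c]])@v
    print(a,r.inv().apply(np.r_[q,p[2]]-p))
E
```

```text
t: 5.9
ee_pos: [0.4532, 0.0069, 0.2523]
orientation: [0.673, 0.217, -0.215, -0.673]
force: [3.0, 1.4, -2.1]
gripper_width: 0.0109
[-0.1543 -0.0681] 0.16860896728739305 [ 2.9908  1.3601 -2.0923]
[0.8132 0.5819 0.0016]
9 [ 0.0074 -0.      0.0254]
18 [ 0.0187 -0.      0.0493]
27 [ 0.0336 -0.      0.0712]
36 [0.0518 0.     0.0904]
45 [0.0727 0.     0.1066]
```

```bash
python3 -m crank '[[0,0.003,0,0.0128,0,4.5,0],[0,0.0075,0,0.0255,0,9,0],[0,0.0128,0,0.0378,0,13.5,0],[0,0.0188,0,0.0495,0,18,0],[0,0.026,0,0.061,0,22.5,0],[0,0.0338,0,0.0714,0,27,0],[0,0.0425,0,0.0815,0,31.5,0],[0,0.052,0,0.0907,0,36,0],[0,0.0622,0,0.0993,0,40.5,0],[0,0.073,0,0.1069,0,45,0],[0,0.073,0,0.1069,0,45,0]]'
python3 - <<'E'
from h import *
p,r=tool();print(p,state()["joint_positions"],r.as_matrix())
E
```

```text
t: 7.28
ee_pos: [0.4488, 0.1366, 0.2523]
orientation: [-0.705, 0.057, -0.055, 0.705]
force: [-5.1, 1.6, 2.2]
gripper_width: 0.0106
[0.4488 0.1366 0.2523] [ 0.1102 -0.0395  1.7613  0.0006  1.4221  0.2695] [[ 0.9873 -0.0023  0.1587]
 [-0.1587  0.0003  0.9873]
 [-0.0023 -1.     -0.    ]]
```

```bash
python3 -m crank '[[0.5,0,0,0,0,0,0],[0.5,0,0,0,0,0,0],[0.5,0,0,0,0,0,0],[0.5,0,-0.04,0,0,0,0],[1,0,-0.1,0,0,0,0],[1,0,-0.15,0,0,0,0],[1,0,-0.15,0,0,0,0]]'
cat >> h.py <<'E'
def Rl(h,phi):
    "jaws level, approach heading h, phi below horizontal (deg), x to the right"
    h,f=np.radians([h,phi]);x=np.array([np.sin(h),-np.cos(h),0]);y=np.array([np.cos(f)*np.cos(h),np.cos(f)*np.sin(h),-np.sin(f)])
    return R.from_matrix(np.c_[x,y,np.cross(x,y)])
E
python3 - <<'E'
from h import *
print(state()["joint_positions"],tool()[0])
for uv in((393,263),(423,256),(393,258),(423,250)):print(onz("top",uv,.05))
for uv in((408,187),(407,203)):print("side",onz("side",uv,.055))
print(goto([.48,-.2,.36],Rl(-20,55)))
print(goto([.48,-.2,.36],Rl(-20,90)))
save("side","s2.png"); save("top","t2.png")
a=cv2.imread("pics/s2.png");b=cv2.imread("pics/t2.png")
cv2.imwrite("pics/v2.png",np.vstack([a[80:300,180:640],b[40:290,180:640]]))
E
```

```text
t: 8.15
ee_pos: [0.452, 0.1358, 0.4079]
orientation: [-0.704, 0.053, -0.061, 0.705]
force: [0.5, -0.0, 0.5]
gripper_width: 0.0733
[ 0.1084 -0.1052  1.5104 -0.0003  1.7253  0.2704] [0.452  0.1358 0.4079]
[ 0.3985 -0.1902  0.05  ]
[ 0.4145 -0.2729  0.05  ]
[ 0.4119 -0.191   0.05  ]
[ 0.4307 -0.274   0.05  ]
side [ 0.42   -0.2807  0.055 ]
side [ 0.4015 -0.1986  0.055 ]
(array([  81.3515,   47.9322, -327.0009]), array([ 24.7452,  97.2395, -30.3283]))
(array([  81.3515,   47.9322, -327.0009]), array([ -0.6571, 100.71  ,   0.3123]))
```

View pics/v2.png

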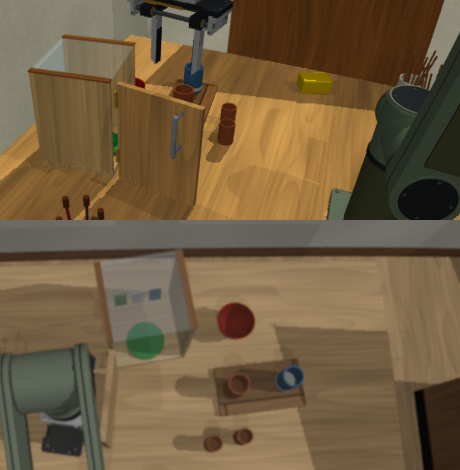

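The door is wide open, with the panel at (160,150) in the upper view. All the wares still stand where they were. Next I'll move above the raw beaker with a lean.

```bash
python3 -m crank '[[1,0.008,0,-0.033,0,10,0],[1,0.016,0,-0.066,0,20,0],[1,0.024,0,-0.1,0,30,0],[1,0.032,0,-0.13,0,40,0],[1,0.04,0.005,-0.165,0,50,0],[1,0.048,0.01,-0.2,0,60,0],[1,0.056,0.02,-0.23,0,70,0],[1,0.065,0.03,-0.26,0,80,0],[1,0.073,0.04,-0.295,0,90,0],[1,0.081,0.048,-0.327,0,100,0]]'
python3 - <<'E'
from h import *
print(state()["joint_positions"])
for f in(80,70,60,50,40):print(f,goto([.48,-.2,.36],Rl(-20,f)))
im=camera("top");g=cv2.inRange(cv2.cvtColor(im,cv2.COLOR_RGB2HSV),(70,100,50),(90,255,255))
n,l,st,c=cv2.connectedComponentsWithStats(g)
for i in range(1,n):
    if st[i,4]>100:print(st[i],c[i],onz("top",c[i],.025))
E
```

```text
t: 9.5
ee_pos: [0.4757, -0.2006, 0.3511]
orientation: [-0.408, 0.58, -0.576, 0.407]
force: [-0.7, 0.2, -1.0]
gripper_width: 0.0941
[-0.5667  0.0157  1.5065 -0.0001  1.6246  1.3466]
80 (array([-1.982 , -8.9142,  3.7707]), array([10.2934,  0.3709, -0.0905]))
70 (array([-1.982 , -8.9142,  3.7707]), array([20.2933,  0.3631, -0.123 ]))
60 (array([-1.982 , -8.9142,  3.7707]), array([30.2933,  0.3532, -0.1551]))
50 (array([-1.982 , -8.9142,  3.7707]), array([40.2933,  0.3414, -0.187 ]))
40 (array([-1.982 , -8.9142,  3.7707]), array([50.2932,  0.3276, -0.2186]))
```

```bash
python3 -m crank '[[1,0,-0.009,0,10,0,0],[1,0,-0.009,0,20,0,0],[1,0,-0.009,0,30,0,0],[1,0,-0.009,0,40,0,0],[1,0,-0.009,0,40,0,0]]'
python3 - <<'E'
from h import *
s=state();print(s["joint_positions"],tool()[1].as_matrix())
from scipy.optimize import least_squares
D=[([.204,-.538,.23],[-1.359,.207,1.542,0,1.393]),([.5727,-.0886,.36],[-.3027,.1499,1.3445,0,1.6477]),([.572,-.0904,.2524],[-.3061,.1989,1.5047,0,1.438]),([.4488,.1366,.2523],[.1102,-.0395,1.7613,0,1.4221]),([.452,.1358,.4079],[.1084,-.1052,1.5104,0,1.7253]),([.4757,-.2006,.3511],[-.5667,.0157,1.5065,0,1.6246]),(s["ee_pos"],s["joint_positions"][:5])]
def f(x):
    a,h,L1,L2,e,Lt=x;o=[]
    for p,q in D:
        th=q[1]+q[2];t5=th+q[4]
        rho=np.sqrt(p[0]**2+p[1]**2-.0863**2)
        o+=[a+L1*np.sin(q[1])+L2*np.sin(th)+e*np.cos(th)+Lt*np.sin(t5)-rho,h+L1*np.cos(q[1])+L2*np.cos(th)-e*np.sin(th)+Lt*np.cos(t5)-p[2]]
    return o
r=least_squares(f,[0,.3,.4,.4,0,.2]);print(r.x,np.array(r.fun)*1000)
im=camera("top");hsv=cv2.cvtColor(im,cv2.COLOR_RGB2HSV);print(hsv[150:166:4,320:330:4].tolist())
E
```

```text
t: 10.18
ee_pos: [0.4731, -0.1973, 0.3559]
orientation: [0.246, -0.35, 0.737, -0.524]
force: [0.5, -0.1, -1.3]
gripper_width: 0.094
[-0.7149 -0.4554  2.0188  0.2953  0.9489  1.0996] [[-0.3307  0.5993  0.729 ]
 [-0.9437 -0.2071 -0.2578]
 [-0.0036 -0.7733  0.6341]]
[-0.0015  0.3164  0.4593  0.5006  0.0938  0.3544] [-0.0318  0.3691  0.1992  0.7631  0.429   0.5118 -0.7378  0.531  -0.5393
  0.8205 -0.5276  0.7088  1.2083 -3.7043]
[[[71, 83, 110], [70, 83, 110], [70, 85, 111]], [[70, 83, 110], [71, 84, 109], [69, 81, 110]], [[66, 104, 96], [64, 116, 90], [64, 119, 90]], [[62, 119, 90], [63, 122, 90], [63, 120, 91]]]
```

Run:
```python
from h import *
a,h,L1,L2,e,Lt=-.0015,.3164,.4593,.5006,.0938,.3544
from scipy.optimize import least_squares
def ik(P,phi):
    rho=np.sqrt(P[0]**2+P[1]**2-.0863**2);t=np.radians(90+phi)
    def f(q):
        th=q[0]+q[1];return [a+L1*np.sin(q[0])+L2*np.sin(th)+e*np.cos(th)+Lt*np.sin(t)-rho,h+L1*np.cos(q[0])+L2*np.cos(th)-e*np.sin(th)+Lt*np.cos(t)-P[2]]
    r=least_squares(f,[-.2,1.9]);return r.x,t-r.x.sum(),r.cost<1e-8
for P in ([.551,-.2585,.07],[.686,-.02,.08]):
    for phi in (30,40,45,50,55,60,65):print(P,phi,*ik(P,phi))
im=camera("top");hsv=cv2.cvtColor(im,cv2.COLOR_RGB2HSV)
g=cv2.inRange(hsv,(58,60,60),(82,255,255));n,l,st,c=cv2.connectedComponentsWithStats(g)
for i in range(1,n):
    if st[i,4]>100:print(st[i],c[i],onz("top",c[i],.025))
```

```text
[0.551, -0.2585, 0.07] 30 [0.3887 2.3238] -0.6180754367908619 True
[0.551, -0.2585, 0.07] 40 [0.2615 2.2618] -0.25432573023535676 True
[0.551, -0.2585, 0.07] 45 [0.2258 2.2163] -0.08591555387253891 True
[0.551, -0.2585, 0.07] 50 [0.2074 2.1631] 0.0729660844870228 True
[0.551, -0.2585, 0.07] 55 [0.2039 2.1038] 0.22300179488209482 True
[0.551, -0.2585, 0.07] 60 [0.2134 2.0394] 0.3652196284987741 True
[0.551, -0.2585, 0.07] 65 [0.2337 1.9709] 0.5007245435720535 True
[0.686, -0.02, 0.08] 30 [0.435  2.1562] -0.4967999962898251 True
[0.686, -0.02, 0.08] 40 [0.3456 2.0858] -0.16249073930949676 True
[0.686, -0.02, 0.08] 45 [0.3228 2.0372] -0.003769658810545806 True
[0.686, -0.02, 0.08] 50 [0.3134 1.9813] 0.14874091277618096 True
[0.686, -0.02, 0.08] 55 [0.3164 1.9191] 0.2952655217600282 True
[0.686, -0.02, 0.08] 60 [0.3301 1.8516] 0.43630389897533073 True
[0.686, -0.02, 0.08] 65 [0.3534 1.7794] 0.5724801036558342 True
[307 143  36  35 998] [324.6232 160.1303] [ 0.6961 -0.0165  0.025 ]
```

The bat's centre is measured at (0.696,-0.0165), which agrees with the cupboard geometry to about 3 mm. I'll use a lean of 55° below the horizontal.

Run:
```python
from h import *
B=np.array([.551,-.259,.067]);Q=Rl(-20,55);y=Q.apply([0,1,0])
for d in(.114,.014):print(d,B-d*y,goto(B-d*y,Q))
```

```text
0.114 [ 0.4896 -0.2366  0.1604] (array([  30.4017,  171.085 , -111.6201]), array([-4.8806,  0.5718, -0.4379]))
0.014 [ 0.5435 -0.2563  0.0785] (array([  31.1225,  270.7195, -120.1317]), array([-4.8806,  0.5718, -0.4379]))
```

```bash
python3 -m crank '[[1,0.006,0.034,-0.022,-1,0,0],[1,0.012,0.068,-0.044,-2,0,0],[1,0.018,0.102,-0.066,-3,0,0],[1,0.024,0.136,-0.09,-4,0.3,0],[1,0.03,0.171,-0.112,-5,0.6,-0.4],[1,0.03,0.171,-0.112,-5,0.6,-0.4],[1,0.03,0.171,-0.112,-5,0.6,-0.4]]'
python3 - <<'E'
from h import *
print(state()["joint_positions"])
B=np.array([.551,-.259,.067]);Q=Rl(-20,55);y=Q.apply([0,1,0])
print(goto(B-.014*y,Q))
save("side","s3.png",(300,60,500,260),3)
E
```

```text
t: 11.15
ee_pos: [0.4919, -0.2374, 0.1626]
orientation: [0.264, -0.377, 0.727, -0.509]
force: [-0.2, 0.4, -0.2]
gripper_width: 0.0941
[-0.7386 -0.0994  2.1491  0.4279  0.5563  0.8765]
(array([  0.1255, 100.449 ,  -3.5375]), array([-0.1446,  0.0497, -0.031 ]))
```

View pics/s3.png

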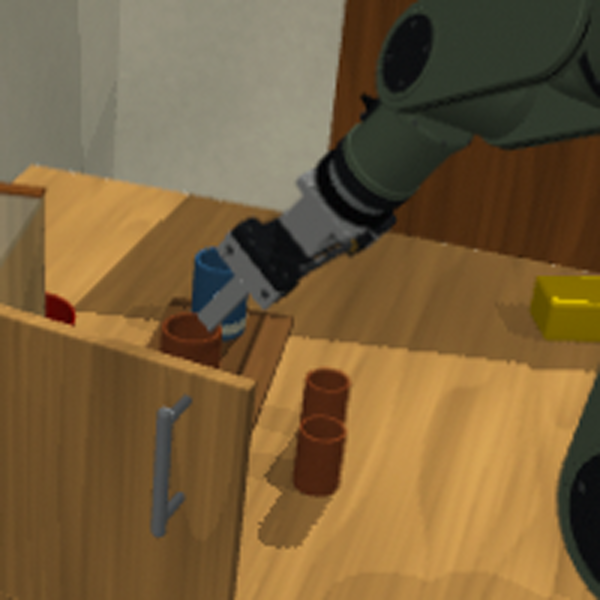

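The leaned tool is just short of the beaker: the near finger tip is at (205,320) and the beaker's rim at (190,330). Everything is clear, so I'll advance and close.

```bash
python3 -m crank '[[1,0,0.035,-0.001,0,0,0],[1,0,0.07,-0.002,0,0,0],[1,0,0.1,-0.0035,0,0,0],[1,0,0.1,-0.0035,0,0,0],[0,0,0.1,-0.0035,0,0,0],[0,0,0.1,-0.0035,0,0,0],[0,0,0.1,-0.0035,0,0,0],[0,0,0.1,-0.0035,0,0,0],[0,0,0.1,-0.0035,0,0,0],[0,0,0.1,-0.0035,0,0,0]]'
python3 - <<'E'
from h import *
print(tool()[0],state()["joint_positions"])
E
```

```text
t: 12.45
ee_pos: [0.5414, -0.2553, 0.0776]
orientation: [0.264, -0.378, 0.727, -0.509]
force: [-4.9, 0.8, 6.9]
gripper_width: 0.0588
[ 0.5414 -0.2553  0.0776] [-0.6885  0.1894  2.0781  0.6004  0.3456  0.7174]
```

Run:
```python
from h import *
p,r=tool();print("up.1",r.inv().apply([0,0,.1]))
c=np.cos(np.radians(8));s=np.sin(np.radians(8));ex=np.array([c,s,0]);ey=np.array([-s,c,0]);M=np.array([.636,-.0262,0])
Q=Rl(8,55)
for x,z in((-.13,.125),(.052,.108),(.052,.0915)):
    P=M+ex*(x-.0103)+ey*.001+[0,0,z];print(P,goto(P,Q))
```

```text
up.1 [-0.     -0.0818  0.0575]
[ 0.4969 -0.0447  0.125 ] (array([-182.6222, -104.2176,  -65.8277]), array([ -0.0983, -22.9265,  16.082 ]))
[ 0.6772 -0.0194  0.108 ] (array([-268.0784,    2.0897,   55.8645]), array([ -0.0983, -22.9265,  16.082 ]))
[ 0.6772 -0.0194  0.0915] (array([-268.0782,   15.5891,   46.3769]), array([ -0.0983, -22.9265,  16.082 ]))
```

```bash
python3 -m crank '[[0,0,-0.0123,0.0086,0,0,0],[0,0,-0.033,0.023,0,0,0],[0,0,-0.057,0.04,0,0,0],[0,0,-0.082,0.0574,0,0,0],[0,0,-0.082,0.0574,0,0,0]]'
```

```text
t: 13.08
ee_pos: [0.5421, -0.2557, 0.1791]
orientation: [0.264, -0.376, 0.727, -0.509]
force: [0.4, -0.3, -2.2]
gripper_width: 0.0589
```

Run:
```python
from h import *
c=np.cos(np.radians(8));s=np.sin(np.radians(8));ex=np.array([c,s,0]);ey=np.array([-s,c,0]);M=np.array([.636,-.0262,0])
P=M+ex*(-.14)+ey*.001+[0,0,.125];print(P,goto(P,Rl(8,55)))
```

```text
[ 0.4972 -0.0447  0.125 ] (array([-183.0114,  -21.8706, -124.3988]), array([ -0.2255, -22.8516,  16.1344]))
```

```bash
python3 -m crank '[[0,-0.02,-0.002,-0.014,0,-2.5,1.8],[0,-0.046,-0.0055,-0.031,0,-5.7,4],[0,-0.074,-0.009,-0.05,0,-9.2,6.5],[0,-0.101,-0.012,-0.069,0,-12.6,8.9],[0,-0.128,-0.015,-0.087,0,-16,11.3],[0,-0.155,-0.0185,-0.105,0,-19.4,13.7],[0,-0.183,-0.022,-0.1244,-0.2,-22.9,16.1],[0,-0.183,-0.022,-0.1244,-0.2,-22.9,16.1],[0,-0.183,-0.022,-0.1244,-0.2,-22.9,16.1]]'
python3 - <<'E'
from h import *
print(state()["joint_positions"])
c=np.cos(np.radians(8));s=np.sin(np.radians(8));ex=np.array([c,s,0]);ey=np.array([-s,c,0]);M=np.array([.636,-.0262,0])
for x,z in((-.05,.115),(.0417,.108),(.0417,.0915)):
    P=M+ex*x+ey*.001+[0,0,z];print(P,goto(P,Rl(8,55)))
save("top","t4.png",(250,50,470,250),3)
E
```

```text
t: 14.2
ee_pos: [0.4957, -0.044, 0.1227]
orientation: [-0.349, 0.305, -0.581, 0.669]
force: [-0.5, -0.6, -1.9]
gripper_width: 0.0587
[-0.4853 -0.1202  2.2683  0.6549  0.5823  0.4677]
[ 0.5863 -0.0322  0.115 ] (array([ 0.8047, 58.4453, 70.6715]), array([ 0.2148, -0.1354, -0.0843]))
[ 0.6772 -0.0194  0.108 ] (array([  0.722 , 116.5094, 141.9908]), array([ 0.2148, -0.1354, -0.0843]))
[ 0.6772 -0.0194  0.0915] (array([  0.7642, 130.0608, 132.5776]), array([ 0.2148, -0.1354, -0.0843]))
```

View pics/t4.png

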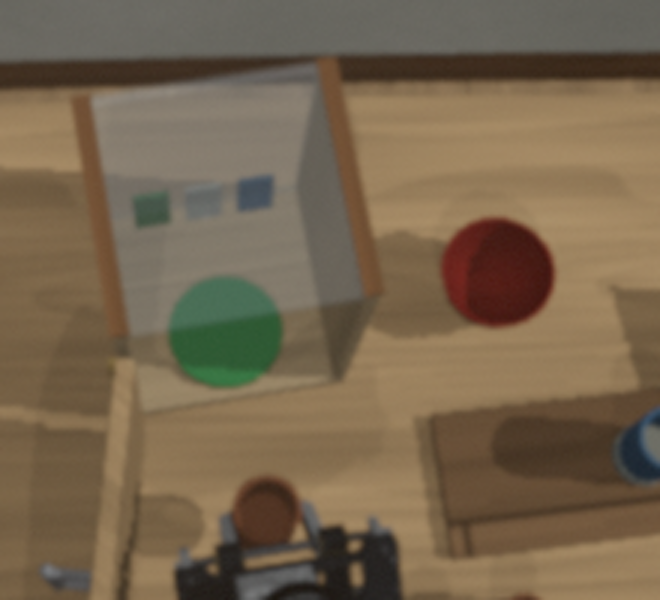

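The held beaker's rim is at (267,512) in the crop. The bat lies ahead at (227,332), and the body spans 175–400, clear of the door panel. I'll enter slowly.

```bash
python3 - <<'E'
from h import *
b=onz("top",(250+267/3-.33,50+512/3-.33),.142);p=tool()[0];print(b,p,b-p)
E
python3 -m crank '[[0,0.001,0.015,0.018,0,0,0],[0,0.001,0.03,0.036,0,0,0],[0,0.001,0.045,0.054,0,0,0],[0,0.001,0.058,0.071,0,0,0],[0,0.001,0.073,0.089,0,0,0],[0,0.001,0.088,0.107,0,0,0],[0,0.001,0.088,0.107,0,0,0]]'
python3 - <<'E'
from h import *
print(goto([.6772,-.0194,.108],Rl(8,55)),goto([.6772,-.0194,.0915],Rl(8,55)),state()["moment"])
E
```

```text
[ 0.5048 -0.0429  0.142 ] [ 0.4962 -0.0444  0.1233] [0.0085 0.0015 0.0187]
t: 15.12
ee_pos: [0.6348, -0.0264, 0.1129]
orientation: [-0.348, 0.304, -0.582, 0.669]
force: [-1.0, -0.4, -2.1]
gripper_width: 0.0591
(array([-1.0359, 28.6525, 32.4487]), array([ 0.0682, -0.0808, -0.0555])) (array([-1.0094, 42.1797, 23.0008]), array([ 0.0682, -0.0808, -0.0555])) [-0.0826  0.5599 -0.024 ]
```

```bash
python3 -m crank '[[0,-0.001,0.009,0.01,0,0,0],[0,-0.001,0.019,0.021,0,0,0],[0,-0.001,0.0286,0.0325,0,0,0],[0,-0.001,0.0286,0.0325,0,0,0]]'
python3 - <<'E'
from h import *
print(goto([.6772,-.0194,.108],Rl(8,55)),goto([.6772,-.0194,.0915],Rl(8,55)),state()["moment"])
save("side","s5.png",(190,60,400,260),3);save("top","t5.png",(270,50,400,220),4)
a=cv2.imread("pics/s5.png");b=cv2.imread("pics/t5.png");b=cv2.resize(b,None,fx=.6,fy=.6)
o=np.zeros((600,800,3),np.uint8);o[:,:480]=a[:,:480];o[:b.shape[0],480:480+b.shape[1]]=b
cv2.imwrite("pics/v5.png",o)
E
```

```text
t: 15.62
ee_pos: [0.6767, -0.0184, 0.1078]
orientation: [-0.349, 0.304, -0.581, 0.67]
force: [-0.4, -0.7, -2.8]
gripper_width: 0.059
(array([1.1001, 0.0616, 0.3736]), array([ 0.0953, -0.0385, -0.1081])) (array([ 1.132 , 13.5933, -9.0679]), array([ 0.0953, -0.0385, -0.1081])) [-0.0515  0.5162  0.0109]
```

View pics/v5.png

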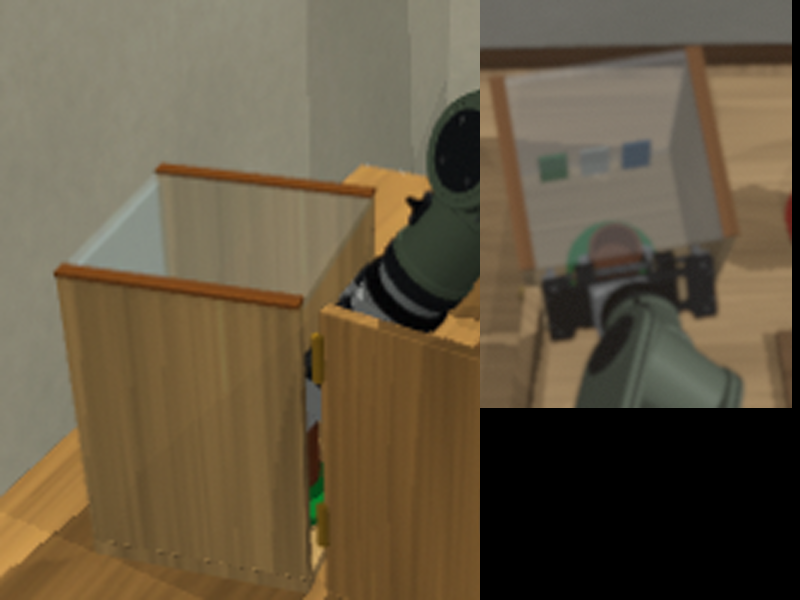

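There is no contact: the body sits between the walls in the top view, and the beaker is over the bat at (615,245). I'll lower it gently.

```bash
python3 -m crank '[[0,0,0.0041,-0.0029,0,0,0],[0,0,0.0082,-0.0057,0,0,0],[0,0,0.0107,-0.0075,0,0,0],[0,0,0.0123,-0.0086,0,0,0],[0,0,0.0131,-0.0092,0,0,0],[0,0,0.0131,-0.0092,0,0,0]]'
```

```text
t: 16.48
ee_pos: [0.6753, -0.0184, 0.0915]
orientation: [-0.349, 0.305, -0.581, 0.669]
force: [0.6, 0.2, -2.7]
gripper_width: 0.0592
```

```bash
python3 -m crank '[[0,0,0.0004,-0.0003,0,0,0],[0,0,0.0008,-0.0006,0,0,0],[0,0,0.0008,-0.0006,0,0,0]]'; python3 -m crank '[[0,0,0.0004,-0.0003,0,0,0],[0,0,0.0008,-0.0006,0,0,0],[0,0,0.0008,-0.0006,0,0,0]]'
```

```text
t: 16.85
ee_pos: [0.6754, -0.0184, 0.0908]
orientation: [-0.349, 0.304, -0.581, 0.669]
force: [-0.3, -0.2, -1.7]
gripper_width: 0.0589
t: 17.23
ee_pos: [0.6759, -0.0184, 0.0907]
orientation: [-0.348, 0.304, -0.581, 0.67]
force: [-4.3, 0.1, 4.6]
gripper_width: 0.059
```

The beaker has touched down: the vertical force went from -2 to +4.6 N. I'll release and back out along the reverse of the entry.

```bash
python3 -m crank '[[1,0,0,0,0,0,0],[1,0,0,0,0,0,0],[1,0,0,0,0,0,0],[1,0,0,0,0,0,0],[1,0,0,0,0,0,0]]'
python3 - <<'E'
from h import *
p,r=tool();ex=np.array([np.cos(np.radians(8)),np.sin(np.radians(8)),0])
print("back .15 up .03",r.inv().apply(-.15*ex+[0,0,.03]),"back .05",r.inv().apply(-.05*ex+[0,0,.01]))
E
```

```text
t: 17.85
ee_pos: [0.6752, -0.0184, 0.0893]
orientation: [-0.349, 0.305, -0.581, 0.669]
force: [0.3, 0.4, -0.4]
gripper_width: 0.0941
back .15 up .03 [-0.0001 -0.1103 -0.106 ] back .05 [-0.     -0.0368 -0.0353]
```

```bash
python3 -m crank '[[1,0,-0.01,-0.0095,0,0,0],[1,0,-0.023,-0.022,0,0,0],[1,0,-0.037,-0.0355,0,0,0],[1,0,-0.055,-0.053,0,0,0],[1,0,-0.075,-0.072,0,0,0],[1,0,-0.095,-0.091,0,0,0],[1,0,-0.11,-0.106,0,0,0],[1,0,-0.13,-0.125,0,0,0],[1,0,-0.13,-0.125,0,0,0]]'
python3 - <<'E'
from h import *
print(state()["joint_positions"],goto([.44,-.06,.42],Rl(8,90)))
save("top","t6.png",(250,50,470,250),3)
E
```

```text
t: 18.98
ee_pos: [0.4984, -0.043, 0.1246]
orientation: [-0.348, 0.305, -0.582, 0.669]
force: [0.6, 0.5, 0.6]
gripper_width: 0.0937
[-0.4789 -0.1188  2.2625  0.6495  0.5818  0.4791] (array([   8.0423, -276.8634,  119.4143]), array([-34.8493,  -0.1189,  -0.1141]))
```

View pics/t6.png

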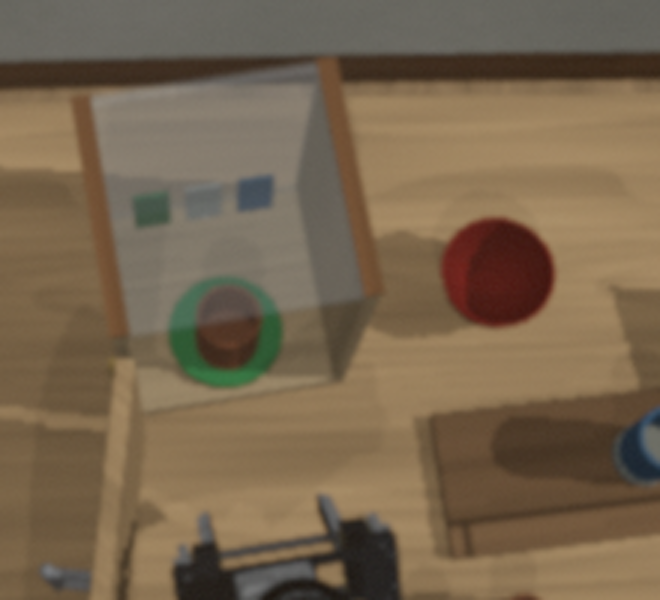

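The beaker stands upright with green bat visible all round it: rim at (229,318), foot ending at 368, bat edge at 388. Now I'll go back up and over to the handle.

```bash
python3 -m crank '[[1,0.001,-0.045,0.02,-5,0,0],[1,0.002,-0.09,0.04,-10,0,0],[1,0.004,-0.14,0.06,-16,0,0],[1,0.005,-0.19,0.08,-22,0,0],[1,0.007,-0.235,0.1,-28,0,0],[1,0.008,-0.277,0.119,-35,0,0],[1,0.008,-0.277,0.119,-35,0,0]]'
python3 - <<'E'
from h import *
h=-81-90+90
print(state()["joint_positions"])
# x heading -9deg -> approach heading Rl: x heading = h-90 -> h=81
print(goto([.449,.137,.38],Rl(81,90)))
E
```

```text
t: 19.9
ee_pos: [0.4447, -0.0604, 0.424]
orientation: [-0.533, 0.462, -0.465, 0.535]
force: [-0.0, -0.1, 0.6]
gripper_width: 0.0942
[-0.3291 -0.153   1.521   0.0013  1.7692  1.1004]
(array([-194.83  ,   43.9962,   31.8853]), array([ -0.1905, -72.8878,   0.2069]))
```

```bash
python3 -m crank '[[1,-0.028,0.006,0.0045,0,-10,0],[1,-0.056,0.012,0.009,0,-20,0],[1,-0.084,0.018,0.0135,0,-30,0],[1,-0.112,0.024,0.018,0,-40,0],[1,-0.14,0.03,0.0225,0,-50,0],[1,-0.167,0.037,0.027,0,-60,0],[1,-0.195,0.044,0.032,0,-70,0],[1,-0.195,0.044,0.032,0,-73,0],[0.6,-0.195,0.044,0.032,0,-73,0]]'
python3 - <<'E'
from h import *
print(goto([.449,.137,.2525],Rl(81,90)),state()["joint_positions"])
im=camera("side")
cv2.imwrite("pics/s7.png",cv2.resize(cv2.cvtColor(im,cv2.COLOR_RGB2BGR)[60:260,260:440],None,fx=3,fy=3))
E
```

```text
t: 21.02
ee_pos: [0.4452, 0.1381, 0.3747]
orientation: [-0.704, 0.057, -0.053, 0.706]
force: [0.3, -0.5, 0.1]
gripper_width: 0.0869
(array([  4.5721, 122.1409,  -0.6395]), array([-0.0841,  0.0317, -0.3169])) [ 0.1127 -0.1035  1.5743  0.0029  1.6757  0.2695]
```

View pics/s7.png

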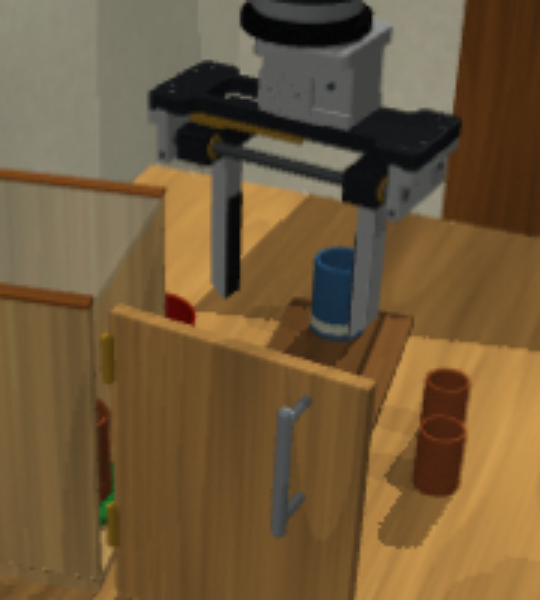

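The fingers straddle the handle, with tips at (228,292) and (363,330) and the handle's top at (287,412). I'll descend and grip.

```bash
python3 -m crank '[[0.6,0.0045,0.03,0,0,0,0],[0.6,0.0045,0.07,0,0,0,0],[0.6,0.0045,0.11,0,0,0,0],[0.4,0.0045,0.122,0,0,0,0],[0,0.0045,0.122,0,0,0,0],[0,0.0045,0.122,0,0,0,0],[0,0.0045,0.122,0,0,0,0],[0,0.0045,0.122,0,0,0,0],[0,0.0045,0.122,0,0,0,0],[0,0.0045,0.122,0,0,0,0],[0,0.0045,0.122,0,0,0,0]]'
python3 - <<'E'
from h import *
H=np.array([.6075,.075]);p,r=tool();v=p[:2]-H
print(v,np.linalg.norm(v))
for a in np.arange(4.5,55,4.5):
    c,s=np.cos(np.radians(a)),np.sin(np.radians(a));q=H+np.array([[c,-s],[s,c]])@v
    print(a,r.inv().apply(np.r_[q,p[2]]-p))
E
```

```text
t: 22.45
ee_pos: [0.449, 0.1377, 0.2557]
orientation: [-0.704, 0.057, -0.054, 0.706]
force: [-4.9, 1.0, 5.6]
gripper_width: 0.0101
[-0.1585  0.0627] 0.1704809715666502
4.5 [-0.0024 -0.     -0.0132]
9.0 [-0.0038 -0.0001 -0.0265]
13.5 [-0.0041 -0.0001 -0.0399]
18.0 [-0.0034 -0.0001 -0.0532]
22.5 [-0.0016 -0.0002 -0.0665]
27.0 [ 0.0012 -0.0002 -0.0796]
31.5 [ 0.0051 -0.0003 -0.0924]
36.0 [ 0.0099 -0.0003 -0.1049]
40.5 [ 0.0157 -0.0004 -0.117 ]
45.0 [ 0.0224 -0.0004 -0.1285]
49.5 [ 0.03   -0.0005 -0.1395]
54.0 [ 0.0385 -0.0006 -0.1499]
```

```bash
python3 -m crank '[[0,-0.0024,0,-0.0132,0,-4.5,0],[0,-0.0038,0,-0.0265,0,-9,0],[0,-0.0041,0,-0.0399,0,-13.5,0],[0,-0.0034,0,-0.0532,0,-18,0],[0,-0.0016,0,-0.0665,0,-22.5,0],[0,0.0012,0,-0.0796,0,-27,0],[0,0.0051,0,-0.0924,0,-31.5,0],[0,0.0099,0,-0.1049,0,-36,0],[0,0.0157,0,-0.117,0,-40.5,0],[0,0.0224,0,-0.1285,0,-45,0],[0,0.03,0,-0.1395,0,-49.5,0],[0,0.0385,0,-0.1499,0,-54,0]]'
cat > arc.py <<'E'
from h import *
H=np.array([.6075,.075]);p,r=tool();v=p[:2]-H
d=p[:2]-H; cl=np.arctan2(-.99,.139)  # closed door direction
print(np.linalg.norm(v),"door deg",np.degrees(cl-np.arctan2(*v[::-1]))-12)
for a in np.arange(4.5,55,4.5):
    c,s=np.cos(np.radians(a)),np.sin(np.radians(a));q=H+np.array([[c,-s],[s,c]])@v
    print(a,r.inv().apply(np.r_[q,p[2]]-p))
E
python3 arc.py
```

```text
t: 23.95
ee_pos: [0.4663, -0.017, 0.2556]
orientation: [-0.652, -0.273, 0.27, 0.654]
force: [4.2, 3.3, 1.6]
gripper_width: 0.0109
0.16854726611494897 door deg 52.916694825580876
4.5 [-0.0023 -0.     -0.013 ]
9.0 [-0.0035 -0.     -0.0262]
13.5 [-0.0037 -0.     -0.0394]
18.0 [-0.0028 -0.     -0.0527]
22.5 [-0.001  -0.     -0.0658]
27.0 [ 0.0019 -0.     -0.0787]
31.5 [ 0.0058 -0.     -0.0913]
36.0 [ 0.0107 -0.     -0.1036]
40.5 [ 0.0166  0.     -0.1155]
45.0 [ 0.0233  0.     -0.1269]
49.5 [ 0.0309  0.     -0.1377]
54.0 [ 0.0394  0.0001 -0.1479]
```

```bash
python3 -m crank '[[0,-0.0023,0,-0.013,0,-4.5,0],[0,-0.0035,0,-0.0262,0,-9,0],[0,-0.0037,0,-0.0394,0,-13.5,0],[0,-0.0028,0,-0.0527,0,-18,0],[0,-0.001,0,-0.0658,0,-22.5,0],[0,0.0019,0,-0.0787,0,-27,0],[0,0.0058,0,-0.0913,0,-31.5,0],[0,0.0107,0,-0.1036,0,-36,0],[0,0.0166,0,-0.1155,0,-40.5,0],[0,0.0233,0,-0.1269,0,-45,0],[0,0.0233,0,-0.1269,0,-45,0]]'; python3 arc.py | head -4
```

```text
t: 25.32
ee_pos: [0.5729, -0.089, 0.2557]
orientation: [0.499, 0.502, -0.499, -0.5]
force: [0.9, 5.3, 4.1]
gripper_width: 0.0102
0.16760492999343296 door deg 7.9058523239120575
4.5 [-0.0022  0.     -0.013 ]
9.0 [-0.0034  0.     -0.0261]
13.5 [-0.0036  0.0001 -0.0392]
```

Now the last 8°, in small steps while watching the force.

```bash
python3 -m crank '[[0,-0.0011,0,-0.0065,0,-2.2,0],[0,-0.0022,0,-0.013,0,-4.5,0],[0,-0.0028,0,-0.018,0,-6.2,0],[0,-0.0028,0,-0.018,0,-6.2,0]]'; python3 -m crank '[[0,0,0,-0.002,0,-0.7,0],[0,0,0,-0.004,0,-1.4,0],[0,0,0,-0.004,0,-1.4,0]]';python3 arc.py | head -2
```

```text
t: 25.82
ee_pos: [0.5904, -0.0917, 0.2556]
orientation: [0.471, 0.528, -0.525, -0.472]
force: [1.3, 5.0, 5.9]
gripper_width: 0.0105
t: 26.2
ee_pos: [0.5912, -0.0918, 0.2556]
orientation: [-0.463, -0.532, 0.533, 0.468]
force: [-8.0, 3.9, 9.3]
gripper_width: 0.0103
0.16762918217179887 door deg 1.5804548813876895
4.5 [-0.0025 -0.0001 -0.0129]
```

```bash
python3 -m crank '[[0,0,0,-0.003,0,0,0],[0,0,0,-0.003,0,0,0],[0,0,0,-0.003,0,0,0]]'
python3 - <<'E'
from h import *
print(tool()[0]);save("top","t8.png",(250,50,420,230),3);save("side","s8.png",(200,100,370,260),3)
a=cv2.imread("pics/s8.png")[:480];b=cv2.imread("pics/t8.png")[:480];cv2.imwrite("pics/v8.png",cv2.resize(np.hstack([a,b]),None,fx=.78,fy=.78))
E
```

```text
t: 26.58
ee_pos: [0.5914, -0.0918, 0.2556]
orientation: [-0.461, -0.53, 0.535, 0.469]
force: [-15.6, 2.9, 12.8]
gripper_width: 0.0103
[ 0.5914 -0.0918  0.2556]
```

View pics/v8.png

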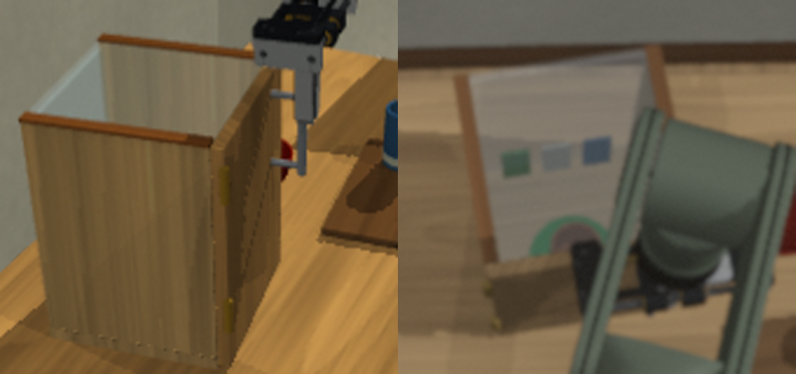

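The door meets its stop (8 mm commanded against 1 mm moved, with the force rising) and looks flush in both views. I'll release and rise.

```bash
python3 -m crank '[[0,0,0,0.002,0,0,0],[0.5,0,0,0.002,0,0,0],[0.5,0,0,0.002,0,0,0],[0.5,0,0,0.002,0,0,0],[0.5,0,0,0.002,0,0,0],[0.5,0,-0.03,0.002,0,0,0],[0.5,0,-0.08,0.002,0,0,0],[0.5,0,-0.13,0.002,0,0,0],[0.5,0,-0.18,0.002,0,0,0],[0.5,0,-0.18,0.002,0,0,0]]'
python3 -m crank '[[0.5,0,0,0.05,0,0,0],[0.5,0,0,0.1,0,0,0],[0.5,0,0,0.15,0,0,0],[0.5,0,0,0.2,0,0,0],[0.5,0,0,0.2,0,0,0]]'
python3 - <<'E'
from h import *
print(tool()[0]);save("top","t9.png",(250,50,500,250),2.4);save("side","s9.png",(190,90,440,250),2.4)
a=cv2.imread("pics/t9.png");b=cv2.imread("pics/s9.png");v=np.vstack([a,b]);cv2.imwrite("pics/v9.png",cv2.resize(v,None,fx=.69,fy=.69))
E
```

```text
t: 27.92
ee_pos: [0.5957, -0.0934, 0.4396]
orientation: [0.468, 0.533, -0.531, -0.463]
force: [0.5, 0.4, -0.4]
gripper_width: 0.0471
t: 28.55
ee_pos: [0.3936, -0.1193, 0.4333]
orientation: [-0.465, -0.531, 0.532, 0.468]
force: [-0.0, -0.5, 0.0]
gripper_width: 0.0473
[ 0.3936 -0.1193  0.4333]
```

I've used up the picture views, so I'll check by numbers. I'll compare the door's pixels before and after release, and look for the beaker by colour.

Run:
```python
from h import *
a=cv2.imread("pics/s8.png")[:480];b=cv2.cvtColor(camera("side"),cv2.COLOR_RGB2BGR)
b=cv2.resize(b[100:260,200:370],None,fx=3,fy=3,interpolation=2)
A,B=[cv2.cvtColor(i,cv2.COLOR_BGR2GRAY).astype(np.float32) for i in(a,b)]
for n,(x,y,w,h) in dict(doorpanel=(275,180,85,240),handlefoot=(340,190,70,40),wall=(40,180,200,200)).items():
    d=cv2.phaseCorrelate(A[y:y+h,x:x+w],B[y:y+h,x:x+w]);print(n,np.abs(A-B)[y:y+h,x:x+w].mean(),d)
im=camera("top");hsv=cv2.cvtColor(im,cv2.COLOR_RGB2HSV)
for n,lo,hi in(("green",(58,60,60),(82,255,255)),("red",(0,90,40),(12,255,255)),("blue",(100,110,40),(120,255,255))):
    k,l,st,c=cv2.connectedComponentsWithStats(cv2.inRange(hsv,lo,hi))
    for i in range(1,k):
        if st[i,4]>60 and 280<c[i][0]<500 and 80<c[i][1]<280:print(n,st[i],c[i])
i0=cv2.imread("pics/top0.png");i1=cv2.cvtColor(im,cv2.COLOR_RGB2BGR)
for n,(x,y,w,h) in dict(bowl=(392,118,48,46),mug=(145,190,55,50),blue=(450,182,40,32)).items():
    print(n,np.abs(i0[y:y+h,x:x+w].astype(int)-i1[y:y+h,x:x+w]).mean())
for P in ([.686,-.019,.11],):print("rim exp",proj("top",P))
```

```text
doorpanel 7.0652943 ((-0.08206755880383554, 0.056492353489417724), 0.612776387532552)
handlefoot 3.3832142 ((0.01903151598612851, -0.023398686658225643), 0.9600314466489686)
wall 1.335325 ((0.0045880062993717274, 0.06877920451361774), 0.7200816543579102)
green [307 143  19  15  80] [313.2125 150.6875]
red [ 396  122   39   37 1134] [415.3316 140.3801]
blue [465 187  18  19 110] [476.5    193.6909]
blue [458 193  15  16  66] [463.303  201.9848]
bowl 4.086050724637682
mug 1.7581818181818183
blue 4.733072916666667
rim exp [[326.4816 155.0311]]
```

```bash
python3 -c "
from station import *
print(finish_job(),state()['t'])"
```

```text
the job is handed in; nothing more can be done
the job is handed in; nothing more can be done
```

I handed the job in at about 29 s. The door was swung open to about 105°, and the red-brown beaker was set down on the green bat and released. The door was then closed onto its stop by the handle, and the arm backed away clear.

- **Beaker:** the picture after release showed it upright with green bat visible all round.
- **Door:** it met its stop with 8 mm commanded against about 1 mm moved. It looked flush in the last picture, taken while I still held the handle. The handle's measured position gave about 1.6° from closed, which is within calibration error, so I relied on the stop. After letting go, the handle had shifted less than 0.1 px in the side view.
- **Other things:** the bowl, brush mug and blue beaker showed only small pixel differences from the start, with no sign of having moved.
- **Forces:** readings stayed low, with the last wrist force near 0 N. The highest single reading I saw was about 16 N, while pressing the door shut.

**Not seen:** the 12-picture limit was reached, so the state after the final release was checked by numbers only. My colour check did not pick out the beaker inside the closed cupboard. Only part of the bat showed past the door and beaker, so its standing on the bat rests on the earlier pictures.

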